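Switch the tube sorter's seesaw gate and feed the waiting tubes

ROBOT

A 6-joint arm with a two-finger parallel gripper is mounted at the origin on the work surface. World frame = base frame: x ahead of the robot, y to its left, z up, the work surface at z = 0. Lengths are in mm, angles in rad, forces in N, time in s.
With the tool pointing down it reaches from about 325 to 775 mm from the base axis. Payload 9.3 kg.
Tool frame: the origin (TCP) lies between the finger pads; the fingertips stand r.nose_length ahead of it and the grasp point (between the pads) lies 11 mm behind it (r.nose_length is the distance from the TCP to the fingertips, in mm); z points along the fingers, x is the direction in which the jaws open and shut, and the axes are right-handed (so a half turn about z gives the same grasp; the last joint's range is limited). The gripper opens to 85 mm and grips with 20 to 120 N. Pads are 22 mm wide; open, the fingers measure 114 mm over their backs; the gripper's body (76 mm by 85 mm) begins 54 mm behind the grasp point. The pads swing forward as they close: fully open they stand 13 mm farther back than shut.
Start: joints at [-1.392, 0.259, 0.021, 1.334, 0, 1.418], TCP at [179.153, -520.001, 239.279] pointing down, gripper open.
Joint ranges: [-3.04, 3.04], [-0.91, 1.82], [-1.04, 1.36], [-1.92, 1.95], [-1.52, 1.45], [-3.14, 3.14]. Speed limits (rad/s): [2.22, 2.22, 2.79, 3.14, 3.14, 3.14].

INTERFACE

Orientations are given as a unit quaternion [w, x, y, z].
In Python, from plant import r gives the robot as it stands. The module is installed in compiled form; this text tells all that it offers.
- The arm moves only by the tool carry_out, never from a script. Its argument "commands" is a list of rows, each an object with "twist": the turn, a rotation vector about the tool's x, y, z in degrees, a list of three; "travel": the shift along the tool's x, y, z in cm, a list of three; "fingers": the finger opening in cm, from 0 to 8.54. A call has 1 to 5 rows; each row shifts and turns the commanded pose from where the row before left it, along the tool's axes as they then stand; what a row does not reach is not made up. A row lasts 1/8 s, in which the tool goes at most 62.5 mm and 10.7 degrees, less where a joint would pass 70% of its speed; a pose out of reach is approached as far as the arm can. A call with a gripper value outside its range is refused whole. The fingers move at their own pace and stop on an object; "squeeze" is the grip in N (left out, the last holds). Time passes only in rows, so rows that do not move let the fingers close. It gives the time, the measured TCP pose, the force and the opening at its end, in the units of the state.
- r.observe(): the state, without advancing time (a new reading comes with each control period).
- r.get_image(name): name is "side" or "top"; returns (picture, depth): 384x512x3 uint8, red, green, blue; 384x512 float32, mm along the optical axis (not along the pixel's ray), 0 where there is no reading.
- r.camera_model(name): a dict with "intrinsics" (3x3 intrinsics, pixels), "extrinsics" (4x4, takes a point from camera to world coordinates). Camera axes: x right, y up, looking along -z (the intrinsics and any distortion apply to the point x, -y, -z); pixel columns grow to the right and rows downward; lengths in mm; the calibration is good to about 2 mm. A picture is of the moment at which its call begins. camera_model takes no time and is no camera call.
- r.finish_job(): hands the job in, once; it reports no verdict.
Trained networks look in the newest picture that a camera, given by its name, has taken for a name from the list of things; names that differ only in an ending like _2 or _b are one class to them, and where a whole thing is asked for, a point or a joint stands for the part that bears it (a point fixed in the world has none). Each returns a list of dicts, best first, with "conf" (0 to 1); they miss things now and then, are a little off and sometimes report something else, mostly with a low value. They report only what shows in the picture. A call takes as long as a camera call. They do not tell look-alikes from the thing itself.
- r.silhouettes(camera, target): "region" (384x512 bool, what is visible of it) and "xy" ([column, row] in pixels, amid what is visible of it).
The state is a dict: "time": time; "q": joint angles; "qvel": joint speeds; "effort": joint torques, N m; "tool_pos": TCP position; "tcp_rot": TCP orientation; "force": force on the tool from outside, world axes, zero at the start; "torque": the same for the moment, N m; "grip_width": finger opening in mm.
Only numpy, scipy, OpenCV 4.12 (cv2) and the standard library are available. Lean on these libraries where they do the work, as an engineer would, in place of code of your own. Each camera call takes 0.05 s, during which the arm holds its last target.

TASK

The tube sorter's seesaw gate is tipped towards the wrong tray. With the fingertips, press down the raised end of the rocker bar at the front so that the gate rocks over and stays tipped the other way; then push the two sample tubes waiting on the feed ledge over its lip, so that both roll down the gate by themselves into the tray on that other side. Only press and push: do not lift or carry the tubes, do not touch them once they have left the ledge, and leave the rack, the bottle and the pot where they stand.

Things in the scene. Friction and masses are not known exactly. Their poses are not given: they have to be found in the camera images.
- sorter: Bench-top tube sorter, bolted down, 130 x 490 mm; yaw within 20 degrees. Origin: on the work surface below the gate's pivot. Axes: z up, x to its back (away from the robot), y to its left. Gate plate from y = -75 to 75 mm, a tray at either end, feed ledge bridging the left tray's inner part. Clear side walls at x = -54 and 54 mm, 112 mm high beside the gate, 145 mm beside the ledge.
- ledge_crest (a point): Middle of the feed ledge's crest, 125 mm high, at sorter y = 45 mm. The ledge, 104 mm wide, is a shallow dip: lip at y = 34 (123 mm high), crest, lowest (120 mm) at y = 95, left end at y = 135 (124 mm high), open above and at that end. Tubes pushed right (-y) past the crest drop 20 to 45 mm on to the gate and roll the way it slopes, also back left under the ledge.
- left_tray (a point): Middle of the left tray's sloping floor, at sorter y = 210 mm, 28 mm high. The tray runs from y = 60 to 260 mm, its walls are 75 mm high and tubes come to rest against its outer end wall.
- right_tray (a point): Middle of the right tray's sloping floor, at sorter y = -155 mm, 33 mm high. The tray runs from y = -60 to -200 mm, its walls are 75 mm high and tubes come to rest against its outer end wall.
- gate (a joint): Seesaw gate's tilt, rad, pivot along the sorter's x, 90 mm high. +0.3: left (+y) end up, slopes to the right tray; -0.3: right end up, slopes to the left tray. Starts at either stop (or just falling to it). A weight on a stalk at the back (x = 65 to 105 mm, top 175 mm high) tips it over centre: pressed 5 mm past level it falls to the other stop and stays. About 1 N at the bar's end.
- bar_left (a point): On the top of the front rocker bar, 12 mm from its left end. The bar, a dark steel strip 26 mm wide, 160 mm long, 6 mm thick, runs along y in front of the sorter's front wall at x = -115 mm, fixed to the gate and parallel to it. This point is 68 mm from the pivot; 110 mm high when up, 70 when down. Free above and below.
- bar_right (a point): The same point 12 mm from the bar's right end, 68 mm right of the pivot.
- tube_a: Sample tube with flush white cap, a plain cylinder 25 mm in diameter and 90 mm long, about 30 g, smooth, slippery (friction 0.35) and free-rolling. Origin at its centre, on its axis; x axis along the tube and the sorter's x. At the start the right-hand one of the two side by side in the dip of the ledge (centre about 134 mm high, sorter y about 82 mm).
- tube_b: The same kind of tube, left of tube_a and touching it (sorter y about 108 mm); pushed to the right, it drives tube_a ahead of it.
- rack: Blue tube rack 60 x 200 x 50 mm with capped tubes, 88 mm high in all, behind the sorter. Origin: centre of its underside. To be left alone.
- bottle: White bottle, 60 mm in diameter, 140 mm high, behind the sorter. Origin: centre of its underside. To be left alone.
- pot: Small jar with white lid, 48 mm in diameter, 60 mm high, standing in front of the right tray. Origin: centre of its underside. To be left alone.
Mind the look-alikes: they are no part of the job. Leave any black or green look-alike of the tube_b alone.

How it is judged (in metres and radians):
On the way, in this order (a step that is already met when the one before it is completed fails the run):
1. the gate is rocked over to its other stop while both tubes still wait on the ledge (distance of bar_left from where it was at the start of the episode above 0.021 m and (value of joint gate above 0.26 rad or value of joint gate below -0.26 rad) and height (world z) of each of tube_a, tube_b above 0.125 m), for 0.2 s.
2. both tubes have gone over the lip and lie in the tray on that side (height (world z) of each of tube_a, tube_b below 0.08 m and ((value of joint gate above 0.26 rad and y of each of tube_a, tube_b in the frame of sorter below -0.11 m) or (value of joint gate below -0.26 rad and y of each of tube_a, tube_b in the frame of sorter above 0.11 m))), for 0.2 s.
At the end, for the whole second after the job is handed in: The gate rests at the stop opposite to the one it started at (beyond 0.26 rad), and both tubes lie at rest in the tray that it now slopes to (lower than 80 mm, more than 110 mm to that side of the pivot) (all of step 2 and distance of bar_left from where it was at the start of the episode above 0.021 m and linear speed of each of tube_a, tube_b below 0.03 m/s); the robot touches nothing.
It fails at once if a tube is lifted (its centre more than 160 mm above the surface) (height (world z) of any of tube_a, tube_b above 0.16 m).
It fails at once if a tube is touched after it has left the ledge ((height (world z) of tube_a below 0.11 m and contact force between the arm and tube_a above 0.5 N) or (height (world z) of tube_b below 0.11 m and contact force between the arm and tube_b above 0.5 N)).
It fails at once if the gate is tipped back with a tube already gone from the ledge (height (world z) of any of tube_a, tube_b below 0.115 m and value of joint gate between -0.1 and 0.1 rad).
It fails at once if the rack, bottle or pot is moved by more than 15 mm (distance of any of rack, bottle, pot from where it was at the start of the episode above 0.015 m).
It also fails if it takes over 45 s, if anything falls off the work surface, if the arm or the gripper's body presses on something with over 40 N, if the wrist force passes 120 N, or if a joint passes its speed limit or range.

## Working session

There is one attempt and no reset: what is moved stays moved. The work goes in short steps, Python scripts to look and compute and a tool call to move; the robot and the scene stay as the last step left them, time stands still between calls to the robot, and variables do not carry over. Pictures are saved under pics/ and viewed, and the job is handed in when it is done.

Besides the shell and the picture viewer there is one more tool, called after "Emit:" as name(argument=value, ...) on one line, values as JSON. carry_out: Moves the arm, as the interface text tells. Its arguments: {"type":"object","properties":{"commands":{"type":"array","items":{"type":"object","properties":{"twist":{"type":"array","items":{"type":"number"}},"travel":{"type":"array","items":{"type":"number"}},"fingers":{"type":"number"}}}},"squeeze":{"type":"number"}},"required":["commands"]}

```bash
mkdir -p pics; python3 - <<'E'
from plant import r
import cv2,numpy as np
print(r.observe(), r.nose_length)
for n in ("side","top"):
    p,d=r.get_image(n); cv2.imwrite(f"pics/{n}0.png",p[:,:,::-1]); np.save(f"{n}0.npy",d)
    m=r.camera_model(n); print(n,m)
E
```

```text
{'time': 0.0, 'q': array([-1.39159801e+00,  2.59224978e-01,  2.07643681e-02,  1.33366835e+00,
       -1.65903660e-05,  1.41817505e+00]), 'qvel': array([-0.00044255, -0.00018857, -0.00133214,  0.00107819, -0.00073394,
       -0.00029175]), 'effort': array([ 2.64861417e-03, -5.55644238e+01,  3.44526565e+01,  1.36007974e-02,
       -1.29334280e-04,  9.94914188e-06]), 'tool_pos': array([ 179.10436272, -519.75254384,  238.64935735]), 'tcp_rot': array([-4.58913007e-04,  8.14175451e-01, -5.80618541e-01, -4.83164757e-04]), 'force': array([ 0.75420908, -0.25308873, -0.00115316]), 'torque': array([ 0.05168515, -0.01362655,  0.02704129]), 'grip_width': 85.48029020249966} 8.0
side {'intrinsics': array([[378.35692137,   0.        , 257.78908038],
       [  0.        , 378.35692137, 195.98758006],
       [  0.        ,   0.        ,   1.        ]]), 'extrinsics': array([[ 9.76452472e-01,  1.33810800e-01, -1.69219502e-01,
         4.33816807e+02],
       [-2.14942304e-01,  5.36356943e-01, -8.16162383e-01,
        -7.10992111e+02],
       [-1.84492868e-02,  8.33316206e-01,  5.52488664e-01,
         5.99975452e+02],
       [ 0.00000000e+00,  0.00000000e+00,  0.00000000e+00,
         1.00000000e+00]])}
top {'intrinsics': array([[412.82349989,   0.        , 255.56402553],
       [  0.        , 412.82349989, 188.96225984],
       [  0.        ,   0.        ,   1.        ]]), 'extrinsics': array([[-1.12900947e-02,  9.89516423e-01, -1.43978411e-01,
         4.80552805e+02],
       [-9.99809600e-01, -8.87927241e-03,  1.73759328e-02,
         1.21294349e+01],
       [ 1.59153473e-02,  1.44147174e-01,  9.89428266e-01,
         9.22130087e+02],
       [ 0.00000000e+00,  0.00000000e+00,  0.00000000e+00,
         1.00000000e+00]])}
```

View pics/side0.png

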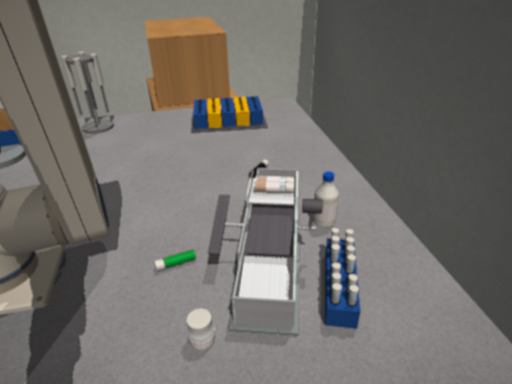

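View pics/top0.png

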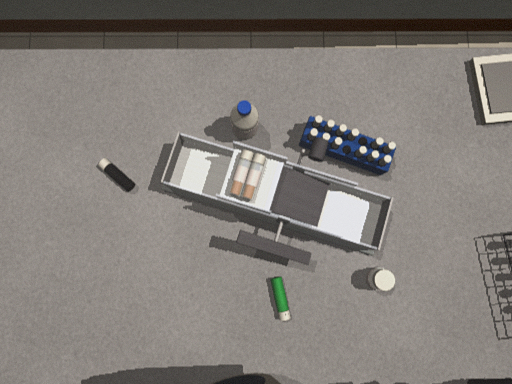

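```bash
cat > h.py <<'E'
import numpy as np,cv2
from plant import r
def cloud(n,d):
    m=r.camera_model(n);K=m["intrinsics"];E=m["extrinsics"]
    v,u=np.mgrid[:384,:512]
    P=np.stack([(u-K[0,2])/K[0,0]*d,-(v-K[1,2])/K[1,1]*d,-d],-1)
    return P@E[:3,:3].T+E[:3,3]
def proj(n,P):
    m=r.camera_model(n);K=m["intrinsics"];E=m["extrinsics"]
    c=(np.atleast_2d(P)-E[:3,3])@E[:3,:3]
    return np.c_[K[0,0]*c[:,0]/-c[:,2]+K[0,2],K[1,1]*-c[:,1]/-c[:,2]+K[1,2]]
E
python3 - <<'E'
from h import *
for n in ("side","top"):
    p,d=r.get_image(n);C=cloud(n,d)
    for t in ("sorter","gate","bar_left","tube_a","ledge_crest"):
        for s in r.silhouettes(n,t)[:3]:
            R=s["region"]&(d>0);
            if R.sum()<5: continue
            Q=C[R];print(n,t,round(s["conf"],2),np.round(s["xy"]),R.sum(),np.median(Q,0).round(),Q.min(0).round(),Q.max(0).round())
    if n=="top":
        for (u,v) in [(240,237),(245,240),(260,243),(275,247),(290,252),(305,257),(235,188),(250,192),(242,170),(257,175),(300,180),(320,200),(280,195),(310,220)]:
            print(u,v,C[v,u].round())
E
```

```text
side sorter 0.68 [269. 255.] 10116 [ 566. -137.   71.] [ 451. -297.    0.] [740. 194. 175.]
side sorter 0.61 [270. 225.] 3370 [582. -85.  89.] [ 450. -156.    1.] [729. 188. 175.]
side gate 0.87 [269. 225.] 3423 [582. -84.  89.] [ 450. -156.   -0.] [731. 206. 175.]
side bar_left 0.75 [265. 226.] 3227 [581. -84.  89.] [ 450. -156.    1.] [683. 188. 175.]
side tube_a 0.97 [275. 186.] 461 [620.  -3. 142.] [574. -21. 121.] [668.  20. 150.]
side tube_a 0.74 [176. 257.] 445 [378. -59.  23.] [331. -74.   5.] [422. -36.  28.]
side tube_a 0.7 [276. 177.] 241 [634.  25. 146.] [583.   5.  54.] [719. 188. 150.]
side ledge_crest 0.63 [266. 251.] 10347 [ 567. -135.   71.] [ 450. -297.   -0.] [740. 308. 175.]
top sorter 0.55 [287. 194.] 14715 [590. -63.  69.] [ 451. -312.   -3.] [748. 202. 176.]
top sorter 0.54 [237. 172.] 591 [626.  26. 145.] [582.   5. 120.] [678.  49. 151.]
top gate 0.67 [295. 202.] 3864 [574. -85.  88.] [ 449. -162.   -2.] [706.  38. 176.]
top gate 0.44 [242. 121.] 844 [745.  20.  97.] [729. -10.   7.] [780.  49. 144.]
top bar_left 0.72 [295. 204.] 3646 [573. -85.  89.] [ 449. -153.   -1.] [692.  38. 176.]
top bar_left 0.65 [283. 194.] 14371 [590. -63.  68.] [ 453. -282.   -3.] [724. 206. 176.]
top tube_a 0.91 [238. 173.] 582 [625.  28. 145.] [582.   5. 128.] [670.  49. 151.]
top tube_a 0.69 [114. 175.] 488 [649. 305.  24.] [612. 265.  -2.] [691. 355.  30.]
top tube_a 0.68 [252. 179.] 558 [617.   3. 146.] [575. -19. 120.] [662.  24. 151.]
240 237 [504.  29. 111.]
245 240 [498.  20. 109.]
260 243 [492. -10. 100.]
275 247 [484. -40.  92.]
290 252 [474. -71.  80.]
305 257 [ 463. -102.   73.]
235 188 [595.  37. 148.]
250 192 [588.   9. 147.]
242 170 [630.  24. 148.]
257 175 [621.  -5. 144.]
300 180 [620. -94.  85.]
320 200 [ 580. -137.   69.]
280 195 [588. -51.  99.]
310 220 [ 538. -114.   74.]
```

```bash
python3 - <<'E'
from h import *
p,d=r.get_image("top");C=cloud("top",d)
yaw=np.radians(-17.5)
# bar: points z 62..118, xy within window
B=(C[...,2]>60)&(C[...,2]<118)&(d>0)&(p.max(-1)<90)
R=np.zeros_like(B);R[225:270,230:320]=1
n,l,st,_=cv2.connectedComponentsWithStats((B&R).astype(np.uint8))
i=1+st[1:,4].argmax();Q=C[l==i];print(st[i])
(c,wh,a)=cv2.minAreaRect(Q[:,:2].astype(np.float32));print("bar",c,wh,a,Q[:,2].min(),Q[:,2].max())
# whole sorter outer: points z in 65..80 trays walls
v=r.silhouettes("top","tube_a")
T=[]
for s in v:
    Q=C[s["region"]&(d>0)];Q=Q[Q[:,2]>135]
    if len(Q)<100: continue
    (c,wh,a)=cv2.minAreaRect(Q[:,:2].astype(np.float32));print("tube",c,wh,a)
# hypothesise origin from bar
for yd in (-17,-17.5,-18):
    y=np.radians(yd);ex=np.array([np.cos(y),np.sin(y)]);ey=np.array([-np.sin(y),np.cos(y)])
    S=C[...,:2];M=(d>0)&(C[...,2]>62)&(C[...,2]<80)
    reg=[s for s in r.silhouettes("top","sorter")][0]["region"]
    Q=S[M&reg];print(yd,np.percentile(Q@ex,[0.5,2,50,98,99.5]).round(),np.percentile(Q@ey,[.5,2,98,99.5]).round())
E
```

```text
[275 252  24   9  41]
bar (466.6474609375, -63.81428527832031) (47.68480682373047, 7.757120609283447) 72.12040710449219 74.85426489745714 89.8204249597228
tube (619.8375244140625, 3.0440330505371094) (24.41841697692871, 90.1061782836914) 72.02824401855469
tube (627.6497802734375, 26.965614318847656) (24.42312240600586, 90.36881256103516) 71.93020629882812
-17 [462. 465. 580. 647. 648.] [-101.  -99.  362.  365.]
-17.5 [461. 465. 579. 644. 645.] [-96. -93. 367. 370.]
-18 [461. 464. 578. 642. 643.] [-90. -88. 373. 374.]
```

```bash
cat >> h.py <<'E'
YAW=np.radians(-18.0);OX,OY=588.,112.5
ex=np.array([np.cos(YAW),np.sin(YAW),0]);ey=np.array([-np.sin(YAW),np.cos(YAW),0]);ez=np.array([0,0,1.])
def S2W(P): P=np.atleast_2d(P).astype(float); return (P[:,:1]+OX)*ex+(P[:,1:2]+OY)*ey+P[:,2:]*ez
def W2S(P): P=np.asarray(P,float); return np.stack([P@ex-OX,P@ey-OY,P[...,2]],-1)
E
python3 - <<'E'
from h import *
segs=[[(-128,-80*.955,90-80*.296),(-128,80*.955,90+80*.296),(-102,80*.955,90+80*.296),(-102,-80*.955,90-80*.296)],
[(-54,35,145),(-54,135,145),(54,135,145),(54,35,145)],[(-54,-200,75),(-54,260,75),(54,260,75),(54,-200,75)],
[(-45,82,146),(45,82,146)],[(-45,108,146),(45,108,146)],[(-52,45,125),(52,45,125)]]
for n in("top","side"):
    p,d=r.get_image(n);im=cv2.resize(p[:,:,::-1],None,fx=3,fy=3,interpolation=cv2.INTER_CUBIC).copy()
    for s in segs:
        q=(proj(n,S2W(s))*3).round().astype(np.int32);cv2.polylines(im,[q],len(s)>2,(0,0,255),1)
    c=(im[330:850,430:1230] if n=="top" else im[450:1000,500:1100]);cv2.imwrite(f"pics/ov_{n}.png",c)
    C=W2S(cloud(n,d))
    m=(abs(C[...,1])<78)&(C[...,2]>55)&(C[...,2]<120)&(C[...,0]<-95)&(C[...,0]>-140)
    Q=C[m];print(n,m.sum(),np.percentile(Q,[2,50,98],axis=0).round(),np.polyfit(Q[:,1],Q[:,2],1))
print(S2W([(-115,65,110),(0,82,134),(0,108,134)]).round(1))
E
```

```text
top 1001 [[-128.  -73.   68.]
 [-115.    3.   92.]
 [-103.   74.  114.]] [ 0.30885833 91.10864597]
side 722 [[-129.  -73.   67.]
 [-116.   -5.   89.]
 [-103.   74.  114.]] [ 0.31291472 91.02030767]
[[504.7  22.6 110. ]
 [619.3   3.3 134. ]
 [627.4  28.  134. ]]
```

View pics/ov_top.png

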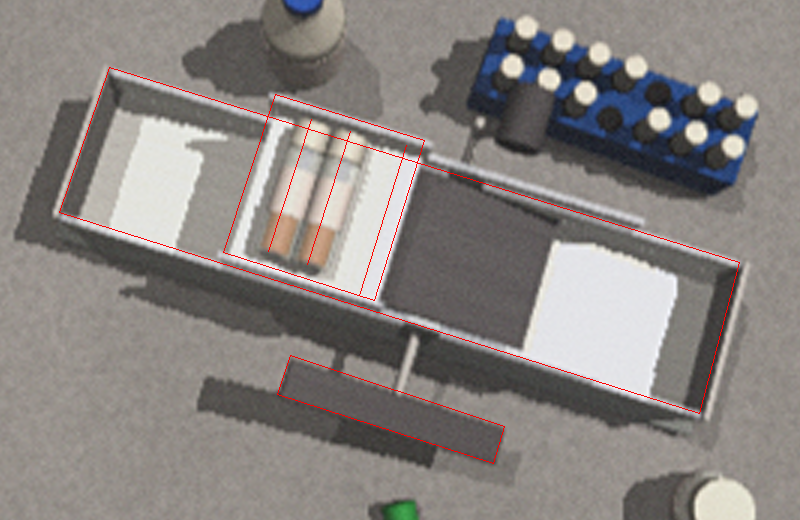

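View pics/ov_side.png

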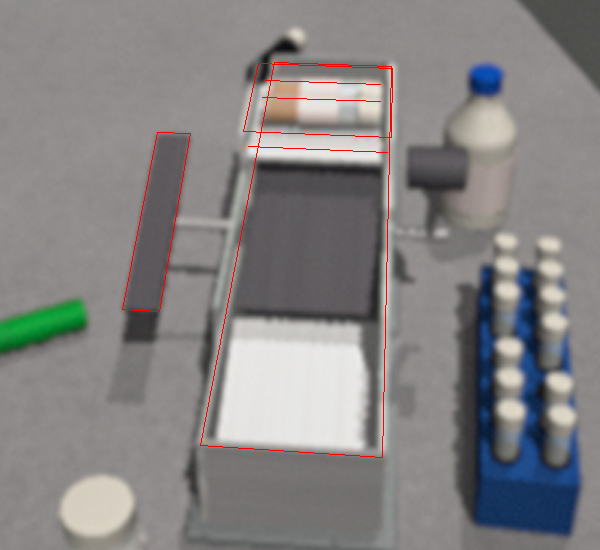

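```bash
cat >> h.py <<'E'
from scipy.spatial.transform import Rotation as Ro
TGT=Ro.from_matrix(np.c_[ex,-ey,-ez])
def plan(target,n,tgt=TGT,start=None):
    """rows (travel cm, twist deg) from the measured pose to target in n rows"""
    o=r.observe();p=np.array(o["tool_pos"]);q=o["tcp_rot"];R=Ro.from_quat([q[1],q[2],q[3],q[0]])
    if start is not None:p=np.array(start)
    rv=(R.inv()*tgt).as_rotvec(degrees=True);k=0
    print("t",round(o["time"],2),"pos",p.round(1),"sorter",W2S(p).round(1),"rv",rv.round(2),"F",np.round(o["force"],1),"w",round(o["grip_width"],1))
    m=n
    st=rv/m
    for i in range(n):
        dp=(np.array(target)-p)/(n-i)
        t=(R.inv().apply(dp)/10).round(2);print(t.tolist(),st.round(1).tolist())
        p=p+R.apply(t*10);R=R*Ro.from_rotvec(st.round(1),degrees=True)
E
python3 -c "
from h import *
T=S2W([(-115,62,150)])[0];T[2]=200;print(T)
plan(T,15,start=(179.15,-520,239.3))"
```

```text
[503.77319773  19.79432375 200.        ]
t 1.05 pos [ 179.2 -520.   239.3] sorter [-256.9 -551.7  239.3] rv [  0.    -0.   -52.99] F [-0.  -0.5 -0.2] w 85.1
[-2.7, -3.22, 0.26] [0.0, -0.0, -3.5]
[-2.5, -3.38, 0.26] [0.0, -0.0, -3.5]
[-2.28, -3.52, 0.26] [0.0, -0.0, -3.5]
[-2.07, -3.66, 0.26] [0.0, -0.0, -3.5]
[-1.84, -3.77, 0.26] [0.0, -0.0, -3.5]
[-1.6, -3.88, 0.26] [0.0, -0.0, -3.5]
[-1.36, -3.97, 0.26] [0.0, -0.0, -3.5]
[-1.12, -4.05, 0.26] [0.0, -0.0, -3.5]
[-0.87, -4.11, 0.26] [0.0, -0.0, -3.5]
[-0.62, -4.15, 0.26] [0.0, -0.0, -3.5]
[-0.36, -4.18, 0.27] [0.0, -0.0, -3.5]
[-0.11, -4.2, 0.26] [0.0, -0.0, -3.5]
[0.15, -4.2, 0.27] [0.0, -0.0, -3.5]
[0.4, -4.18, 0.26] [0.0, -0.0, -3.5]
[0.66, -4.15, 0.27] [0.0, -0.0, -3.5]
```

Emit:
carry_out(commands=[{"travel":[-2.7,-3.2,0.25],"twist":[0,0,-3.5],"fingers":0},{"travel":[-2.5,-3.4,0.25],"twist":[0,0,-3.5],"fingers":0},{"travel":[-2.3,-3.5,0.25],"twist":[0,0,-3.5],"fingers":0},{"travel":[-2.1,-3.65,0.25],"twist":[0,0,-3.5],"fingers":0},{"travel":[-1.85,-3.75,0.25],"twist":[0,0,-3.5],"fingers":0}])

```text
time: 1.68
tool_pos: [287.1, -338.5, 226.8]
tcp_rot: [0.0, 0.893, -0.449, 0.0]
force: [0.4, -0.9, 0.7]
grip_width: -0.3
```

Emit:
carry_out(commands=[{"travel":[-1.6,-3.9,0.25],"twist":[0,0,-3.5],"fingers":0},{"travel":[-1.35,-4.0,0.25],"twist":[0,0,-3.5],"fingers":0},{"travel":[-1.1,-4.05,0.25],"twist":[0,0,-3.5],"fingers":0},{"travel":[-0.85,-4.1,0.25],"twist":[0,0,-3.5],"fingers":0},{"travel":[-0.6,-4.15,0.25],"twist":[0,0,-3.5],"fingers":0}])

```text
time: 2.3
tool_pos: [396.3, -158.9, 214.4]
tcp_rot: [0.0, 0.951, -0.308, 0.0]
force: [0.4, -0.0, -0.3]
grip_width: 0.2
```

```bash
python3 -c "
from h import *
T=S2W([(-115,62,150)])[0];T[2]=200;print(T)
plan(T,5)"
```

```text
[503.77319773  19.79432375 200.        ]
t 2.3 pos [ 396.3 -158.9  214.4] sorter [-162.  -141.2  214.4] rv [  0.    -0.04 -17.88] F [ 0.4 -0.  -0.3] w 0.2
[-0.35, -4.16, 0.29] [0.0, -0.0, -3.6]
[-0.09, -4.17, 0.29] [0.0, -0.0, -3.6]
[0.17, -4.17, 0.29] [0.0, -0.0, -3.6]
[0.43, -4.15, 0.29] [0.0, -0.0, -3.6]
[0.69, -4.11, 0.28] [0.0, -0.0, -3.6]
```

Emit:
carry_out(commands=[{"travel":[-0.35,-4.15,0.3],"twist":[0,0,-3.6],"fingers":0},{"travel":[-0.1,-4.15,0.3],"twist":[0,0,-3.6],"fingers":0},{"travel":[0.2,-4.15,0.3],"twist":[0,0,-3.6],"fingers":0},{"travel":[0.4,-4.15,0.3],"twist":[0,0,-3.6],"fingers":0},{"travel":[0.7,-4.1,0.3],"twist":[0,0,-3.5],"fingers":0}])

```text
time: 2.92
tool_pos: [503.9, 19.2, 199.3]
tcp_rot: [0.0, 0.988, -0.156, 0.0]
force: [0.7, -1.3, 0.8]
grip_width: -0.2
```

Emit:
carry_out(commands=[{"travel":[0,0,3.0],"twist":[0,0,0],"fingers":0},{"travel":[0,0,3.0],"twist":[0,0,0],"fingers":0},{"travel":[0,0,0],"twist":[0,0,0],"fingers":0}])

```text
time: 3.3
tool_pos: [502.0, 18.2, 137.7]
tcp_rot: [0.0, 0.988, -0.157, -0.002]
force: [-0.9, -0.5, -0.6]
grip_width: 0.1
```

```bash
python3 -c "
from h import *
T=S2W([(-115,62,86)])[0]
plan(T,10)
p,d=r.get_image('top');cv2.imwrite('pics/t1.png',p[:,:,::-1])
p,d=r.get_image('side');cv2.imwrite('pics/s1.png',p[:,:,::-1])"
```

```text
t 3.3 pos [502.   18.2 137.7] sorter [-116.2   60.   137.7] rv [ 0.04  0.22 -0.08] F [-0.9 -0.5 -0.6] w 0.1
[0.01, -0.02, 0.52] [0.0, 0.0, -0.0]
[0.01, -0.02, 0.52] [0.0, 0.0, -0.0]
[0.01, -0.02, 0.52] [0.0, 0.0, -0.0]
[0.02, -0.02, 0.52] [0.0, 0.0, -0.0]
[0.01, -0.02, 0.52] [0.0, 0.0, -0.0]
[0.02, -0.02, 0.51] [0.0, 0.0, -0.0]
[0.01, -0.02, 0.52] [0.0, 0.0, -0.0]
[0.02, -0.02, 0.51] [0.0, 0.0, -0.0]
[0.01, -0.02, 0.52] [0.0, 0.0, -0.0]
[0.02, -0.03, 0.51] [0.0, 0.0, -0.0]
```

View pics/s1.png

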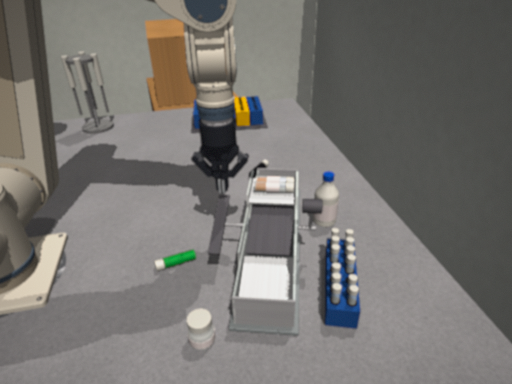

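The closed fingertips (about pixel 222,192) stand over the bar's left end, clear of the front wall. Now I press.

Emit:
carry_out(commands=[{"travel":[0,0,0.6],"twist":[0,0,0],"fingers":0},{"travel":[0,0,0.6],"twist":[0,0,0],"fingers":0},{"travel":[0,0,0.6],"twist":[0,0,0],"fingers":0},{"travel":[0,0,0.6],"twist":[0,0,0],"fingers":0},{"travel":[0,0,0.6],"twist":[0,0,0],"fingers":0}])

```text
time: 4.03
tool_pos: [503.3, 17.9, 108.9]
tcp_rot: [-0.0, 0.988, -0.157, -0.0]
force: [0.7, 1.0, -0.2]
grip_width: -0.0
```

Emit:
carry_out(commands=[{"travel":[0,0,0.6],"twist":[0,0,0],"fingers":0},{"travel":[0,0,0.6],"twist":[0,0,0],"fingers":0},{"travel":[0,0,0.6],"twist":[0,0,0],"fingers":0},{"travel":[0,0,0.4],"twist":[0,0,0],"fingers":0},{"travel":[0,0,0],"twist":[0,0,0],"fingers":0}])

```text
time: 4.65
tool_pos: [503.1, 17.9, 87.0]
tcp_rot: [0.0, 0.988, -0.157, -0.0]
force: [0.6, -0.2, -0.2]
grip_width: 0.1
```

```bash
python3 -c "
from h import *
plan(S2W([(-115,62,200)])[0],4)
for n in ('top','side'):
    p,d=r.get_image(n);cv2.imwrite('pics/%s2.png'%n,p[:,:,::-1])
    C=W2S(cloud(n,d))
    m=(abs(C[...,1])<78)&(C[...,2]>55)&(C[...,2]<120)&(C[...,0]<-95)&(C[...,0]>-140)&(C[...,1]<30)
    Q=C[m];print(n,np.polyfit(Q[:,1],Q[:,2],1))
"
```

```text
t 4.65 pos [503.1  17.9  87. ] sorter [-115.1   60.    87. ] rv [ 0.01  0.03 -0.09] F [ 0.6 -0.2 -0.2] w 0.1
[0.0, -0.05, -2.83] [0.0, 0.0, -0.0]
[0.0, -0.05, -2.82] [0.0, 0.0, -0.0]
[0.0, -0.05, -2.83] [0.0, 0.0, -0.0]
[0.0, -0.05, -2.82] [0.0, 0.0, -0.0]
top [-0.29190142 91.71485358]
side [-0.30378627 91.35877901]
```

View pics/side2.png

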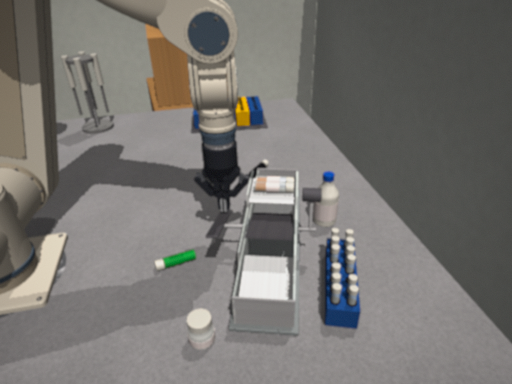

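The gate is over (bar slope −0.30), and both tubes are still on the ledge at pixel (275,185). I'll lift and go round to the left of the ledge.

Emit:
carry_out(commands=[{"travel":[0,0,-3.0],"twist":[0,0,0],"fingers":0},{"travel":[0,0,-4.5],"twist":[0,0,0],"fingers":0},{"travel":[0,0,-4.5],"twist":[0,0,0],"fingers":5.0},{"travel":[0,-1.5,-0.5],"twist":[0,0,0],"fingers":5.0},{"travel":[0.5,-2.5,0],"twist":[0,0,0],"fingers":5.0}])

```text
time: 5.38
tool_pos: [520.7, 54.7, 212.9]
tcp_rot: [-0.0, 0.987, -0.158, 0.001]
force: [0.0, 0.6, -0.4]
grip_width: 50.0
```

Emit:
carry_out(commands=[{"travel":[3.0,-3.0,0],"twist":[0,0,0],"fingers":5.0},{"travel":[4.0,-2.0,0],"twist":[0,0,0],"fingers":5.0},{"travel":[4.0,0,0],"twist":[0,0,0],"fingers":5.0},{"travel":[0,0,0],"twist":[0,0,0],"fingers":5.0}])

```text
time: 5.88
tool_pos: [642.2, 67.6, 209.8]
tcp_rot: [0.0, 0.988, -0.157, -0.001]
force: [-0.1, 0.1, 0.0]
grip_width: 49.9
```

```bash
python3 -c "
from h import *
plan(S2W([(0,150,150)])[0],3)
for n in ('top','side'):
    p,d=r.get_image(n);cv2.imwrite('pics/%s3.png'%n,p[:,:,::-1])
    C=W2S(cloud(n,d))
    m=(abs(C[...,1]-150)<25)&(C[...,2]>155)&(C[...,2]<240)&(abs(C[...,0])<60)
    Q=C[m];print(n,len(Q),np.percentile(Q,[0,1,3,50,97],axis=0).round(1))
    for s in r.silhouettes(n,'tube_a'):
        Q=C[s['region']&(d>0)];print(s['conf'],np.median(Q,0).round())
"
```

```text
t 5.88 pos [642.2  67.6 209.8] sorter [  1.9 150.3 209.8] rv [ 0.04  0.12 -0.11] F [-0.1  0.1  0. ] w 49.9
[-0.06, 0.01, 1.99] [0.0, 0.0, -0.0]
[-0.06, 0.01, 2.0] [0.0, 0.0, -0.0]
[-0.06, 0.0, 1.99] [0.0, 0.0, -0.0]Traceback (most recent call last):
  File "<string>", line 8, in <module>
    Q=C[m];print(n,len(Q),np.percentile(Q,[0,1,3,50,97],axis=0).round(1))
                          ~~~~~~~~~~~~~^^^^^^^^^^^^^^^^^^^^^^^^
    return _quantile_unchecked(
        a, q, axis, out, overwrite_input, method, keepdims, weights)
    return _ureduce(a,
                    func=_quantile_ureduce_func,
    ...<5 lines>...
                    overwrite_input=overwrite_input,
                    method=method)
    r = func(a, **kwargs)
    result = _quantile(arr,
                       quantiles=q,
    ...<2 lines>...
                       out=out,
                       weights=wgt)
    slices_having_nans = np.isnan(arr[-1, ...])
                                  ~~~^^^^^^^^^
IndexError: index -1 is out of bounds for axis 0 with size 0
```

```bash
python3 -c "
from h import *
for n in ('side',):
    p,d=r.get_image(n);cv2.imwrite('pics/%s3.png'%n,cv2.resize(p[60:260,180:380,::-1],None,fx=3,fy=3))
    C=W2S(cloud(n,d))
    m=(abs(C[...,1]-145)<25)&(C[...,2]>155)&(C[...,2]<250)&(abs(C[...,0])<60)
    Q=C[m];print(n,len(Q),np.percentile(Q,[0,1,3,50,97],axis=0).round(1))
    for s in r.silhouettes(n,'tube_a'):
        Q=C[s['region']&(d>0)];print(s['conf'],np.median(Q,0).round())
"
```

```text
side 193 [[-39.8 137.3 208.7]
 [-38.1 137.9 210.1]
 [-38.  138.1 211.6]
 [-25.4 142.8 230.7]
 [ 37.8 161.4 248.8]]
0.98 [-210.  -52.   22.]
0.84 [ -1.  74. 142.]
0.41 [-59. 385.  26.]
```

View pics/side3.png

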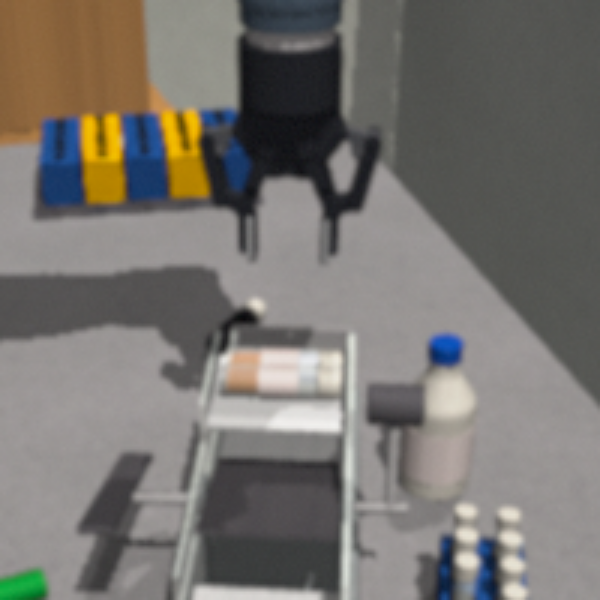

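Emit:
carry_out(commands=[{"travel":[-0.2,0,2.5],"twist":[0,0,0],"fingers":5.0},{"travel":[0,0,2.5],"twist":[0,0,0],"fingers":5.0},{"travel":[0,0,2.0],"twist":[0,0,0],"fingers":5.0},{"travel":[0,0,0.8],"twist":[0,0,0],"fingers":5.0},{"travel":[0,0,0],"twist":[0,0,0],"fingers":5.0}])

```text
time: 6.65
tool_pos: [638.1, 68.6, 134.6]
tcp_rot: [-0.0, 0.988, -0.157, -0.0]
force: [0.5, 0.1, 0.4]
grip_width: 50.1
```

```bash
python3 -c "
from h import *
plan(S2W([(0,60,131)])[0],1)
for n in ('side',):
    p,d=r.get_image(n);cv2.imwrite('pics/%s4.png'%n,cv2.resize(p[60:260,180:380,::-1],None,fx=3,fy=3))
p,d=r.get_image('top');cv2.imwrite('pics/top4.png',cv2.resize(p[100:260,150:350,::-1],None,fx=3,fy=3))
"
```

```text
t 6.65 pos [638.1  68.6 134.6] sorter [ -2.3 149.9 134.6] rv [ 0.    0.01 -0.08] F [0.5 0.1 0.4] w 50.1
[0.24, 8.99, 0.36] [0.0, 0.0, -0.1]
```

View pics/side4.png

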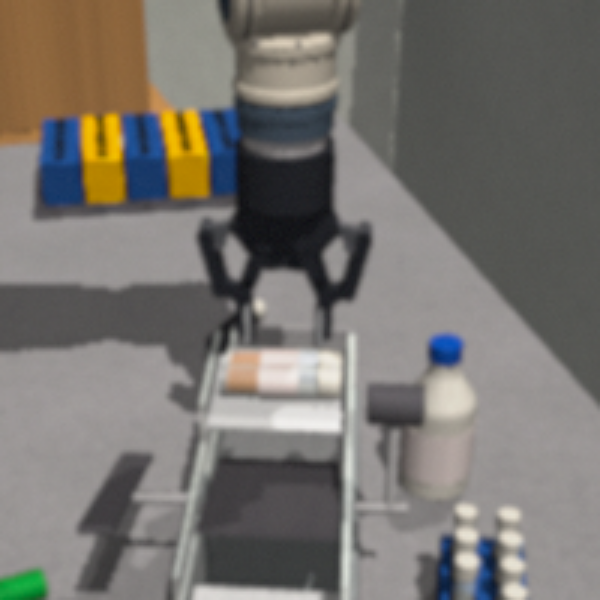

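View pics/top4.png

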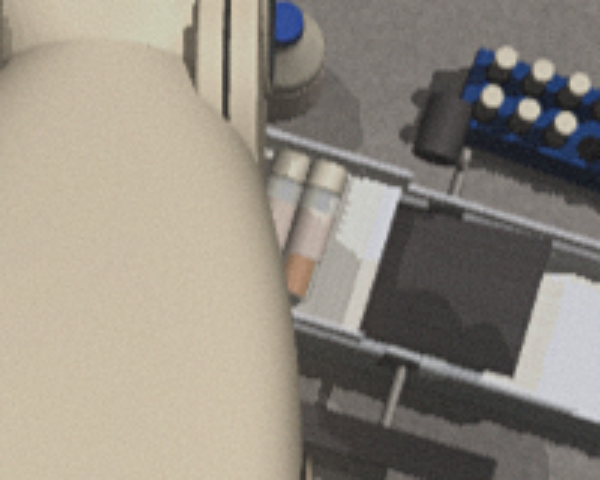

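Fingers are behind tube_b, inside the walls, and the tubes haven't moved. I'll lower slightly and start pushing right.

Emit:
carry_out(commands=[{"travel":[0.2,0,0.3],"twist":[0,0,0],"fingers":5.0},{"travel":[0,0.7,0],"twist":[0,0,0],"fingers":5.0},{"travel":[0,0.7,0],"twist":[0,0,0],"fingers":5.0},{"travel":[0,0.6,0],"twist":[0,0,0],"fingers":5.0},{"travel":[0,0.6,0],"twist":[0,0,0],"fingers":5.0}])

```text
time: 7.38
tool_pos: [632.3, 42.5, 131.4]
tcp_rot: [-0.0, 0.988, -0.157, 0.0]
force: [-0.5, 0.3, -1.0]
grip_width: 50.1
```

```bash
python3 -c "
from h import *
plan(S2W([(0,60,131)])[0],1)
p,d=r.get_image('side');cv2.imwrite('pics/side5.png',cv2.resize(p[60:260,180:380,::-1],None,fx=3,fy=3))
"
```

```text
t 7.38 pos [632.3  42.5 131.4] sorter [  0.2 123.3 131.4] rv [-0.01 -0.   -0.1 ] F [-0.5  0.3 -1. ] w 50.1
[-0.01, 6.33, 0.04] [-0.0, -0.0, -0.1]
```

View pics/side5.png

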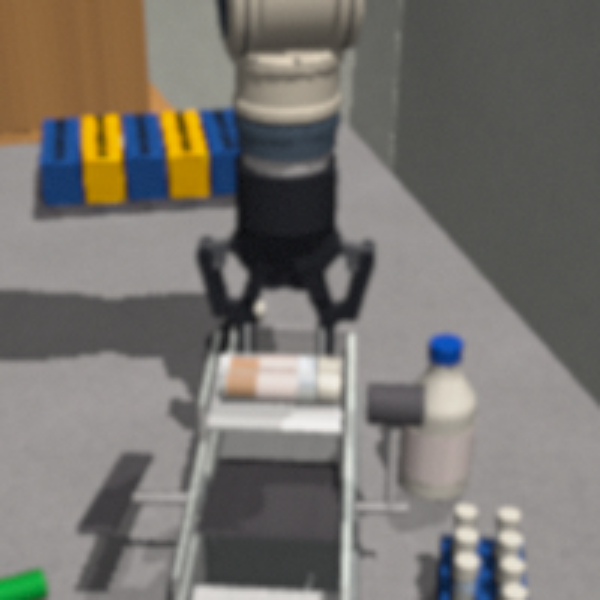

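Emit:
carry_out(commands=[{"travel":[0,0.7,-0.05],"twist":[0,0,0],"fingers":5.0},{"travel":[0,0.7,-0.05],"twist":[0,0,0],"fingers":5.0},{"travel":[0,0.7,-0.05],"twist":[0,0,0],"fingers":5.0},{"travel":[0,0.7,-0.05],"twist":[0,0,0],"fingers":5.0},{"travel":[0,0.7,0],"twist":[0,0,0],"fingers":5.0}])

```text
time: 8.05
tool_pos: [621.4, 9.3, 133.3]
tcp_rot: [0.0, 0.988, -0.157, 0.0]
force: [-0.0, 0.5, -0.1]
grip_width: 50.0
```

```bash
python3 -c "
from h import *
plan(S2W([(0,60,132)])[0],1)
p,d=r.get_image('side');cv2.imwrite('pics/side6.png',cv2.resize(p[60:260,180:380,::-1],None,fx=3,fy=3))
"
```

```text
t 8.05 pos [621.4   9.3 133.3] sorter [  0.2  88.3 133.3] rv [ 0.   -0.01 -0.09] F [-0.   0.5 -0.1] w 50.0
[-0.01, 2.83, 0.13] [0.0, -0.0, -0.1]
```

View pics/side6.png

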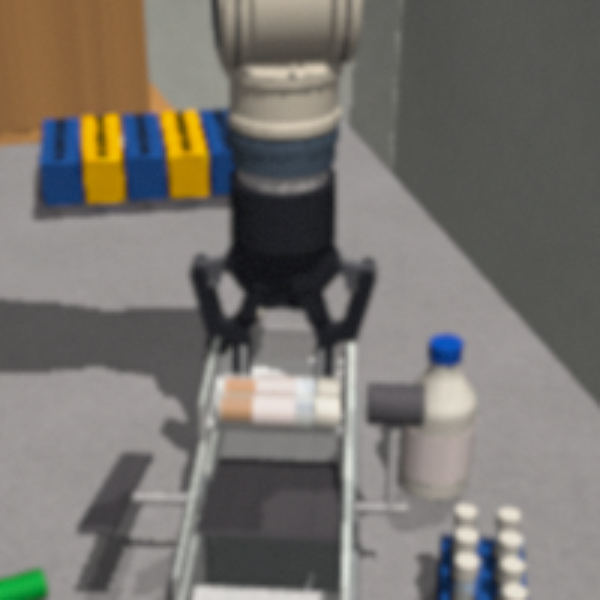

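Emit:
carry_out(commands=[{"travel":[0,0.7,0],"twist":[0,0,0],"fingers":5.0},{"travel":[0,0.7,0],"twist":[0,0,0],"fingers":5.0},{"travel":[0,0.7,0],"twist":[0,0,0],"fingers":5.0},{"travel":[0,0.7,0],"twist":[0,0,0],"fingers":5.0},{"travel":[0,0.4,0],"twist":[0,0,0],"fingers":5.0}])

```text
time: 8.72
tool_pos: [611.5, -21.2, 133.3]
tcp_rot: [0.0, 0.988, -0.157, 0.0]
force: [0.0, -0.4, -0.1]
grip_width: 50.2
```

```bash
python3 -c "
from h import *
plan(S2W([(0,60,132)])[0],1)
p,d=r.get_image('side');cv2.imwrite('pics/side7.png',cv2.resize(p[60:260,180:380,::-1],None,fx=3,fy=3))
"
```

```text
t 8.72 pos [611.5 -21.2 133.3] sorter [1.000e-01 5.630e+01 1.333e+02] rv [ 0.   -0.   -0.11] F [ 0.  -0.4 -0.1] w 50.2
[-0.01, -0.37, 0.13] [0.0, -0.0, -0.1]
```

View pics/side7.png

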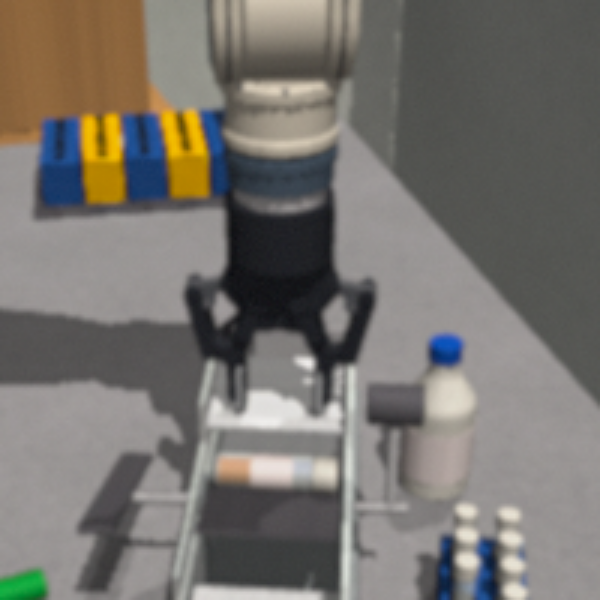

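Both tubes are over the lip; tube_b is just rolling on the gate (crop pixel 275,470). I'll retreat straight up, then aside.

Emit:
carry_out(commands=[{"travel":[0,0,-2.0],"twist":[0,0,0],"fingers":5.0},{"travel":[0,0,-4.0],"twist":[0,0,0],"fingers":5.0},{"travel":[0,0,-4.0],"twist":[0,0,0],"fingers":5.0},{"travel":[-4.0,0,0],"twist":[0,0,0],"fingers":5.0},{"travel":[-4.5,0,0],"twist":[0,0,0],"fingers":5.0}])

```text
time: 9.4
tool_pos: [530.3, 5.9, 233.3]
tcp_rot: [-0.0, 0.988, -0.157, 0.0]
force: [-0.3, -0.0, 0.8]
grip_width: 49.9
```

Emit:
carry_out(commands=[{"travel":[-4.5,3.0,0],"twist":[0,0,0],"fingers":5.0},{"travel":[-4.0,4.5,0],"twist":[0,0,0],"fingers":5.0},{"travel":[-1.5,4.5,0],"twist":[0,0,0],"fingers":5.0},{"travel":[-1.0,4.5,0],"twist":[0,0,0],"fingers":5.0},{"travel":[0,4.5,0],"twist":[0,0,0],"fingers":5.0}])

```text
time: 10.02
tool_pos: [360.0, -160.5, 233.8]
tcp_rot: [0.0, 0.988, -0.157, 0.001]
force: [1.4, -0.5, 1.1]
grip_width: 49.9
```

Emit:
carry_out(commands=[{"travel":[0,4.5,0],"twist":[0,0,0],"fingers":5.0},{"travel":[0,4.5,0],"twist":[0,0,0],"fingers":5.0},{"travel":[0,0,0],"twist":[0,0,0],"fingers":5.0},{"travel":[0,0,0],"twist":[0,0,0],"fingers":5.0}])

```text
time: 10.52
tool_pos: [333.0, -245.0, 233.3]
tcp_rot: [-0.0, 0.988, -0.158, -0.0]
force: [-0.3, -0.3, -0.5]
grip_width: 49.9
```

```bash
python3 -c "
from h import *
print(r.observe()['tool_pos'])
for n in ('top','side','top'):
    p,d=r.get_image(n);cv2.imwrite('pics/%s8.png'%n,p[:,:,::-1]);C=W2S(cloud(n,d))
    m=(abs(C[...,1])<78)&(C[...,2]>55)&(C[...,2]<120)&(C[...,0]<-95)&(C[...,0]>-140)
    Q=C[m];print(n,m.sum(),np.polyfit(Q[:,1],Q[:,2],1) if m.sum()>50 else '')
    for s in r.silhouettes(n,'tube_a'):
        Q=C[s['region']&(d>0)];print(round(s['conf'],2),s['xy'],np.median(Q,0).round(1))
"
```

```text
[ 333.02699741 -244.99703529  233.26091697]
top 1037 [-0.31002469 90.6983815 ]
0.89 [280.5, 296.6] [-212.1  -46.1   23.8]
0.81 [189.1, 165.1] [1.000e-01 2.205e+02 4.990e+01]
0.64 [114.6, 173.9] [-65.6 376.5  24. ]
0.59 [178.8, 159.3] [ -2.4 245.5  46.5]
side 356 [-0.30184396 91.52175771]
0.81 [175.2, 258.0] [-214.   -52.5   21.7]
top 1035 [-0.30884124 90.71758883]
0.92 [181.1, 160.9] [ -0.8 245.4  46.2]
0.82 [115.4, 173.1] [-65.5 374.8  23.9]
0.62 [190.6, 166.6] [ -1.2 220.3  50.3]
0.6 [283.5, 193.7] [-9.  11.9 81.8]
```

View pics/top8.png

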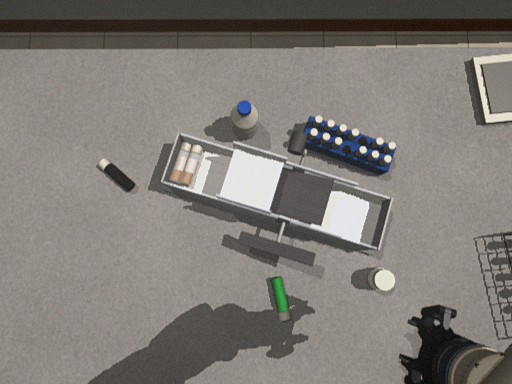

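View pics/side8.png

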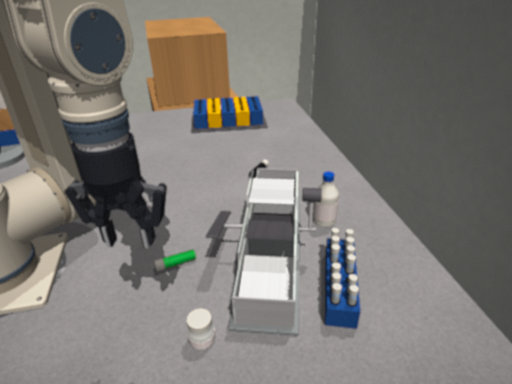

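Both tubes lie in the left tray (top-image pixels 180,162 and 190,166). The ledge is empty, and the pot, bottle and rack look unmoved. I'll let things settle briefly, then hand in.

Emit:
carry_out(commands=[{"travel":[0,0,0],"twist":[0,0,0],"fingers":5.0},{"travel":[0,0,0],"twist":[0,0,0],"fingers":5.0},{"travel":[0,0,0],"twist":[0,0,0],"fingers":5.0},{"travel":[0,0,0],"twist":[0,0,0],"fingers":5.0},{"travel":[0,0,0],"twist":[0,0,0],"fingers":5.0}])

```text
time: 11.45
tool_pos: [333.1, -245.3, 233.3]
tcp_rot: [-0.0, 0.988, -0.157, -0.0]
force: [0.2, -0.3, -0.0]
grip_width: 50.1
```

```bash
python3 -c "
from h import *
p,d=r.get_image('top');C=W2S(cloud('top',d))
for s in r.silhouettes('top','tube_a'):
    Q=C[s['region']&(d>0)];print(round(s['conf'],2),s['xy'],np.median(Q,0).round(1))
print(r.finish_job())
"
```

```text
0.91 [188.2, 164.5] [  0.7 220.1  50.3]
0.89 [181.1, 160.9] [ -0.4 245.8  46.4]
0.86 [279.7, 297.0] [-213.5  -46.5   23.9]
0.67 [117.2, 177.1] [-66.2 373.   23.7]
the job is handed in; nothing more can be done
None
```

I finished the job and handed it in at about 11.5 s; the hand-in gives no verdict. I pressed the raised left end of the rocker bar down with closed fingertips until the gate tipped over. Then I pushed both tubes over the lip with the fingers part-open, and they rolled into the left tray by themselves.

Last checks from the camera images:
- **Gate:** the bar's slope went from +0.31 to about −0.30, measured after the press and again after the push, so it is at the opposite stop.
- **Tubes:** they lie at sorter y of about 220 and 246 mm, with their visible surfaces 46–50 mm high. They did not move between two pictures about 1 s apart.
- **Other things:** the rack, bottle, pot and both look-alike tubes look unmoved in the pictures; I did not measure the rack, bottle or pot.
- **Arm:** it stood clear of everything, with only noise-level force readings.

The side camera cannot see into the left tray, so only the top camera confirms where the tubes ended up. In one frame the network also reported a tube on the gate, at its lowest confidence (0.6). The picture shows none there, and the report was gone in the final frame.

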